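# Wind the extractor timer past its top mark and set it to 20 minutes

## Task

Set the polishing bench's extractor timer, the one with the yellow knob, to 20 minutes. First wind it clockwise past the red 30-minute top mark until you feel it lean firmly on its springy inner stop, without wrenching it, then turn it back down to the green 20-minute mark and let go. Leave the black-knobbed timer and everything else on the bench alone.

Things in the scene. Friction and masses are not known exactly. Their poses are not given: they have to be found in the camera images.
- dial (a joint): turn of the yellow knob, rad, growing clockwise seen from above; 0.08 rad is a minute: 0 = zero mark, 1.6 = 20 minutes (green mark), 2.4 = 30 minutes (red top mark). Starts at 0.5 to 1.1. Steady friction 0.08 N m; stays where left. A sprung stop, hidden and not measured, is met 0.12 to 0.82 rad past the top mark, different every time (see the timer).
- dial_grip (a point): on the yellow knob's turning axis, at grip height. The grip is an upright bar 46 mm long, 14 thick, 36 high, with a white line towards its pointer end; this point lies 26 mm above the bar's foot, 10 mm below its top. Its x axis runs along the bar to the pointer end, z up; it turns with the knob. Under the bar is a round skirt, 48 mm across, 8 mm thick.
- timer: grey housing 140 x 140 x 55 mm, fixed to the bench; origin under its centre, 90 mm below the grip point; x axis to the zero mark. Inner stop: its spring resists with 2.6 N m per rad from where it is met, and pushes the knob back when let go. Firm leaning: 0.2 to 0.45 N m of spring moment (friction comes on top) held half a second; over 0.6 N m wrenches it.
- timer_face (a point): centre of the timer's round white face (128 mm across, 57 mm above the bench). Black minute ticks run clockwise from the zero mark (x axis): middling ones every 5 minutes, long ones at 0 and 10, a long green one at 20, a long red one at 30 (top mark)
- spare_dial_tip (a point): pointer end of the knob of the second, like timer with a black knob (same housing and sizes), 43 mm from its axis and 64 mm above the bench: leave alone
- bar_brown: loose brown bar of polishing compound, 110 x 40 x 35 mm, origin at the centre of its underside: bystander
- bar_white: loose white bar of polishing compound, 110 x 40 x 35 mm, origin at the centre of its underside: bystander
- buff: loose cream buffing wheel lying flat, 140 mm diameter, 30 mm thick, origin at the centre of its underside: bystander
- jar: loose amber jar, 70 mm diameter, 90 mm high, origin at the centre of its underside: bystander
- spanner: loose steel spanner lying flat: bystander
- tray: loose steel parts tray, 140 x 160 x 30 mm, origin at the centre of its underside: bystander
- collar0: loose brass collar in the tray, 48 mm diameter, 14 mm high: bystander
Things that resemble listed ones, but are neither listed nor needed, are in the scene too. What is shaped like the timer but orange or pink is not meant.

How it is judged:
By the outcome, as a careful person would: the job done as asked, in the order asked, and still so for the second after the job is handed in, with the robot touching nothing.
It also fails if it takes over 64 s, if anything falls off the work surface, if the arm or the gripper's body presses on something with over 40 N, if the wrist force passes 120 N, or if a joint passes its speed limit or range.

## Robot

A 6-joint arm with a two-finger parallel gripper is mounted at the origin on the work surface. World frame = base frame: x ahead of the robot, y to its left, z up, the work surface at z = 0. Lengths are in m, angles in rad, forces in N, time in s.
With the tool pointing down it reaches from about 0.425 to 0.95 m from the base axis. Payload 14.7 kg.
Tool frame: the origin (TCP) lies midway between the tips of the shut fingers; the grasp point (between the pads) lies 19 mm behind it; z points along the fingers, y is the line along which they close (so a half turn about z gives the same grasp; the last joint's range is limited). The gripper opens to 85 mm and grips with 20 to 120 N. Pads are 22 mm wide; open, the fingers measure 114 mm over their backs; the gripper's body (76 mm by 85 mm) begins 54 mm behind the grasp point. The pads swing forward as they close: fully open they stand 13 mm farther back than shut.
Start: joints at [-1.268, 0.48, 1.596, -0, 1.065, -0.047], TCP at [0.223, -0.611, 0.231] pointing down, gripper open.
Joint ranges: [-2.75, 2.75], [-0.82, 2.05], [0.23, 2.67], [-1.56, 4.7], [0.09, 2.69], [-2.92, 2.92]. Speed limits (rad/s): [1.89, 1.89, 2.39, 3.01, 3.01, 3.01].

## Interface

Orientations are given as a rotation vector (axis times angle).
In Python, from station import read_state, capture, camera_params, close_job gives the robot as it stands.
- The arm moves only by the tool jog_arm, never from a script. Its argument "deltas" is a list that holds one entry, the list of rows, each a list of 7 numbers: the shift along the tool's x, y, z in units of 0.03 m (1.0 is 0.03 m), then the turn, a rotation vector about the tool's x, y, z in units of 0.12 rad (1.0 is 0.12 rad), then the opening, from 0 (shut) to 1 (fully open). In form: [[[x, y, z, wx, wy, wz, hand], ...]]. A call has 1 to 20 rows; each row shifts and turns the commanded pose from where the row before left it, along the tool's axes as they then stand; what a row does not reach is not made up. A row lasts 1/12 s, in which the tool goes at most 41.7 mm and 7.16 degrees, less where a joint would pass 70% of its speed; a pose out of reach is approached as far as the arm can. A call with a number of a shift or a turn outside -1 to 1 is refused whole. A call with a gripper value outside its range is refused whole. The fingers move at their own pace and stop on an object; "grip_force" is the grip in N (left out, the last holds). Time passes only in rows, so rows that do not move let the fingers close. It gives the time, the measured TCP pose, the force, the opening and the grip force at its end, in the units of the state.
- read_state(): the state, without advancing time (a new reading comes with each control period).
- capture(name): name is "scene" or "side" or "wrist"; returns (picture, depth): 400x640x3 uint8, blue, green, red; 400x640 float32, m along the optical axis (not along the pixel's ray), 0 where there is no reading.
- camera_params(name): a dict with "intrinsics" (3x3 intrinsics, pixels), "R" (3x3) and "t" (3): a world point X has camera coordinates R X + t. Camera axes: x right, y down, z forward; pixel columns grow to the right and rows downward; lengths in m; the calibration is good to about 2 mm. A picture is of the moment at which its call begins: read the wrist's pose just before it. camera_params takes no time and is no camera call; for the wrist camera it gives the pose at the moment of the call.
- close_job(): hands the job in; it is judged then, once.
The state is a dict: "clock": time; "joint_positions": joint angles; "qvel": joint speeds; "tau": joint torques, N m; "ee_pos": TCP position; "ee_rot": TCP orientation; "ft_force": force on the tool from outside, world axes, zero at the start; "moment": the same for the moment, N m; "finger_gap": finger opening in m; "finger_force": force on a finger pad.
Only numpy, scipy, OpenCV 4.12 (cv2) and the standard library are available. Lean on these libraries where they do the work, as an engineer would, in place of code of your own. Each camera call takes 0.05 s, during which the arm holds its last target. There are 200 camera calls.

## Working session

There is one attempt and no reset: what is moved stays moved. The work goes in short steps, Python scripts to look and compute and a tool call to move; the robot and the scene stay as the last step left them, time stands still between calls to the robot, and variables do not carry over. Pictures are saved under pics/ and viewed, at most 10 in all, crops included, and the job is handed in when it is done.

Besides the shell and the picture viewer there is one more tool, called after "Emit:" in YAML: its name, and indented under it one key for each argument. jog_arm: Moves the arm, as the interface text tells. Shifts and turns lie within -1 to 1; 1 stands for 0.03 m of shift or 0.12 rad of turn. Its arguments: {"type":"object","properties":{"deltas":{"type":"array","items":{"type":"array","items":{"type":"array","items":{"type":"number"}}}},"grip_force":{"type":"number"}},"required":["deltas"]}

```bash
mkdir -p pics; ls; python3 - <<'E'
from station import *
import cv2,numpy as np
s=read_state();print(s)
a,_=capture("scene");b,_=capture("side")
cv2.imwrite("pics/a.png",a);cv2.imwrite("pics/b.png",b)
cv2.imwrite("pics/ab.png",np.vstack([a,b])[:, :])
E
```

```text
pics
{'clock': 0.0, 'joint_positions': array([-1.26760133e+00,  4.80839751e-01,  1.59683791e+00, -1.56721829e-05,
        1.06515549e+00, -4.66002714e-02]), 'qvel': array([-0.00078433,  0.0003877 , -0.00077855, -0.00027219,  0.00054101,
        0.00084201]), 'tau': array([-2.03561372e-03, -9.50642824e+01, -4.30194104e+01, -7.03328374e-05,
        1.21375590e-02, -2.27705607e-05]), 'ee_pos': array([ 0.2226498 , -0.61023766,  0.23068068]), 'ee_rot': array([-3.09245374e+00, -5.46458141e-01,  2.70557492e-04]), 'ft_force': array([-0.31128665, -0.35485439, -0.80647192]), 'moment': array([-0.05513713, -0.03024153, -0.02822231]), 'finger_force': 0.0, 'finger_gap': 0.08568541656695414}
```

View pics/a.png

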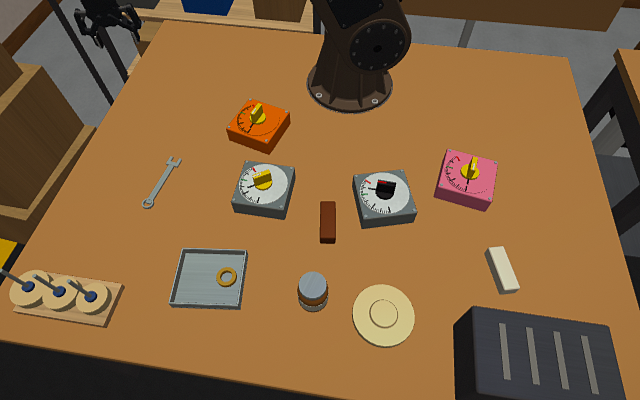

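View pics/b.png

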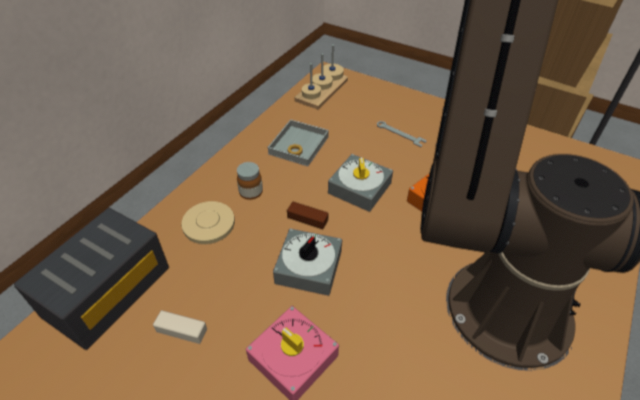

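Candidates in the scene view: grey housing with a yellow knob (263,183), grey with a black knob (385,188), orange (258,118) and pink (468,172). The first fits, since it is both grey and yellow-knobbed. I'll confirm it in a crop and measure it.

```bash
cat > h.py <<'E'
from station import *
import cv2,numpy as np
def ray(P,uv,z):
    K,R,t=np.array(P["intrinsics"]),np.array(P["R"]),np.array(P["t"]).ravel()
    uv=np.atleast_2d(np.asarray(uv,float))
    d=(np.linalg.inv(K)@np.c_[uv,np.ones(len(uv))].T).T@R
    c=-R.T@t
    return c+d*((z-c[2])/d[:,2])[:,None]
def proj(P,X):
    q=np.array(P["R"])@np.array(X)+np.array(P["t"]).ravel();q=np.array(P["intrinsics"])@q;return q[:2]/q[2]
E
python3 - <<'E'
from h import *
for n,f,c in(("scene","a",(263,183)),("side","b",(361,180))):
    P=camera_params(n);I=cv2.imread(f"pics/{f}.png");H=cv2.cvtColor(I,cv2.COLOR_BGR2HSV)
    m=np.zeros((400,640),np.uint8);x,y=c
    m[y-35:y+35,x-40:x+40]=1
    w=((H[...,1]<40)&(H[...,2]>175)&(m>0)).astype(np.uint8)
    yel=((H[...,0]>18)&(H[...,0]<35)&(H[...,1]>130)&(m>0)).astype(np.uint8)
    pts=cv2.convexHull(np.argwhere(w|yel if 0 else w)[:,::-1].astype(np.int32))
    X=ray(P,pts[:,0],.057)
    cc,rr=cv2.minEnclosingCircle(X[:,:2].astype(np.float32));print(n,cc,rr,yel.sum())
    e=cv2.fitEllipse(X[:,:2].astype(np.float32)*1000);print(e)
    pts=np.argwhere(yel)[:,::-1];print(ray(P,pts.mean(0),.09))
    top=(H[...,2]>200)&(yel>0);print(cv2.minAreaRect(ray(P,np.argwhere(top)[:,::-1],.1)[:,:2].astype(np.float32)*1000))
    cv2.imwrite(f"pics/c{f}.png",cv2.resize(I[y-40:y+40,x-50:x+50],None,fx=5,fy=5,interpolation=cv2.INTER_CUBIC))
cv2.imwrite("pics/cc.png",cv2.resize(np.hstack([cv2.imread("pics/ca.png"),cv2.imread("pics/cb.png")]),(800,320)))
E
```

```text
scene (0.48379743099212646, -0.17801722884178162) 0.06347199529409409 288
((484.0115661621094, -178.15811157226562), (124.9238052368164, 126.41767883300781), 179.73330688476562)
[[ 0.49712083 -0.17161579  0.09      ]]
((501.148681640625, -168.9131317138672), (52.34886932373047, 43.16780090332031), 28.687036514282227)
side (0.48547080159187317, -0.17637060582637787) 0.06254930794239044 183
((484.7471618652344, -175.81350708007812), (116.20014953613281, 123.94839477539062), 109.89619445800781)
[[ 0.47703569 -0.15785441  0.09      ]]
((476.1380615234375, -149.60406494140625), (37.789249420166016, 47.72444152832031), 50.20917892456055)
```

View pics/cc.png

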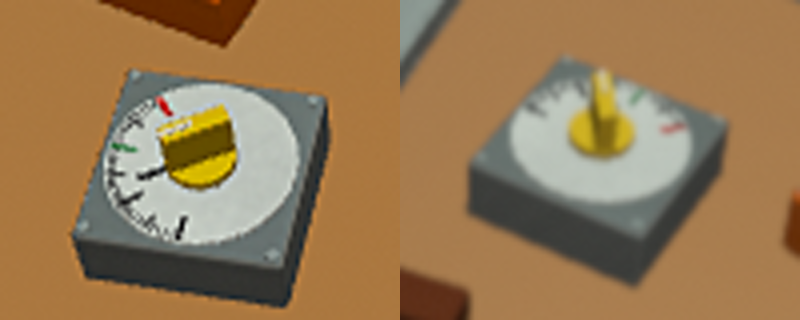

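```bash
cat >> h.py <<'E'
from scipy.spatial.transform import Rotation as Ro
def tool(): 
    s=read_state(); return np.array(s["ee_pos"]),Ro.from_rotvec(s["ee_rot"]).as_matrix(),s
def go(target,yaw=None):
    "units (shift in tool axes, wz): yaw = world angle of tool x"
    p,R,s=tool(); d=R.T@(np.array(target)-p)/.03; cy=np.arctan2(R[1,0],R[0,0])
    print("shift units",d.round(2),"yaw now",round(cy,3), "wz units",None if yaw is None else round(-(yaw-cy)/.12,2), "q6",s["joint_positions"][5])
E
python3 - <<'E'
from h import *
P=camera_params("scene");c=np.array([.484,-.177])
f=lambda u,v,z:(np.degrees(np.arctan2(*((ray(P,[213+u/4,143+v/4],z)[0,:2]-c)[::-1]))),ray(P,[213+u/4,143+v/4],z)[0])
for n,u,v,z in(("zero",181,228,.057),("10",148,176,.057),("green",122,148,.057),("red",164,104,.057),("tip",160,130,.1),("tail",229,107,.1)):print(n,f(u,v,z))
go([.484,-.177,.26],0)
for n in("wrist",):
    Q=camera_params(n);p,R,s=tool();C=-np.array(Q["R"]).T@np.array(Q["t"]).ravel();print(R.T@(C-p),(np.array(Q["R"])@R).round(2),Q["intrinsics"])
E
```

```text
zero (np.float64(-0.6570614099292863), array([ 0.53779166, -0.1776169 ,  0.057     ]))
10 (np.float64(-60.40522456882665), array([ 0.50183722, -0.20840586,  0.057     ]))
green (np.float64(-91.436429466077), array([ 0.48264778, -0.23092568,  0.057     ]))
red (np.float64(-139.2628972876733), array([ 0.44312409, -0.21220491,  0.057     ]))
tip (np.float64(-62.565764821353014), array([ 0.49392247, -0.19611442,  0.1       ]))
tail (np.float64(125.60477708261865), array([ 0.46960631, -0.15689864,  0.1       ]))
shift units [ 13.13 -10.58  -0.96] yaw now 0.35 wz units 2.91 q6 -0.04657083835169355
[ 0.06649057  0.00026029 -0.14171043] [[-0.    1.    0.  ]
 [-0.96 -0.   -0.26]
 [-0.26 -0.    0.96]] [[311.67492759   0.         315.05511294]
 [  0.         311.67492759 197.70970228]
 [  0.           0.           1.        ]]
```

Emit:
jog_arm:
  deltas:
    - [[0.94,-0.755,-0.07,0,0,0,1],[0.94,-0.755,-0.07,0,0,0,1],[0.94,-0.755,-0.07,0,0,0,1],[0.94,-0.755,-0.07,0,0,0,1],[0.94,-0.755,-0.07,0,0,0,1],[0.94,-0.755,-0.07,0,0,0,1],[0.94,-0.755,-0.07,0,0,0,1],[0.94,-0.755,-0.07,0,0,0,1],[0.94,-0.755,-0.07,0,0,0,1],[0.94,-0.755,-0.07,0,0,0,1],[0.94,-0.755,-0.07,0,0,0,1],[0.94,-0.755,-0.07,0,0,0,1],[0.94,-0.755,-0.07,0,0,0,1],[0.94,-0.755,-0.07,0,0,0,1]]

```text
clock: 1.27
ee_pos: [0.4854, -0.1757, 0.2607]
ee_rot: [-3.094, -0.547, 0.0]
ft_force: [1.0, -1.0, -0.1]
finger_gap: 0.0852
finger_force: 0.0
```

Emit:
jog_arm:
  deltas:
    - [[0,0,0,0,0,-0.9,1],[0,0,0,0,0,-0.9,1],[0,0,0,0,0,-0.9,1],[0,0,0,0,0,-0.9,1],[0,0,0,0,0,-0.9,1],[0,0,0,0,0,-0.9,1],[0,0,0,0,0,-0.9,1],[0,0,0,0,0,-0.9,1],[0,0,0,0,0,-0.9,1],[0,0,0,0,0,-0.9,1],[0,0,0,0,0,-0.9,1],[0,0,0,0,0,-0.9,1],[0,0,0,0,0,-0.9,1],[0,0,0,0,0,-0.9,1],[0,0,0,0,0,-0.9,1],[0,0,0,0,0,-0.9,1],[0,0,0,0,0,0,1],[0,0,0,0,0,0,1],[0,0,0,0,0,0,1]]

```text
clock: 2.85
ee_pos: [0.4849, -0.1774, 0.2606]
ee_rot: [-1.598, -2.704, 0.0]
ft_force: [-0.7, -0.9, -0.6]
finger_gap: 0.0855
finger_force: 0.0
```

```bash
python3 - <<'E'
from h import *
p,R,s=tool();P=camera_params("wrist");I,D=capture("wrist")
np.savez("w.npz",R=P["R"],t=P["t"],intrinsics=P["intrinsics"])
print(p,R.round(4),s["clock"],s["joint_positions"],s["moment"])
cv2.imwrite("pics/w.png",I);H=cv2.cvtColor(I,cv2.COLOR_BGR2HSV)
yel=((H[...,0]>18)&(H[...,0]<35)&(H[...,1]>130)).astype(np.uint8)
n,l,st,ce=cv2.connectedComponentsWithStats(yel);print(st[st[:,4]>150],ce[st[:,4]>150]);print(proj(P,[.484,-.177,.057]))
red=np.argwhere(((H[...,0]<6)|(H[...,0]>174))&(H[...,1]>150)&(H[...,2]>90));gr=np.argwhere((H[...,0]>45)&(H[...,0]<85)&(H[...,1]>80))
print(len(red),red.mean(0)[::-1],len(gr),gr.mean(0)[::-1])
E
```

```text
[ 0.48492057 -0.17739586  0.26059794] [[-4.822e-01  8.761e-01 -2.000e-04]
 [ 8.761e-01  4.822e-01  1.000e-04]
 [ 2.000e-04 -1.000e-04 -1.000e+00]] 2.85 [-4.09422087e-01  2.61692112e-01  1.86359069e+00  8.04610134e-06
  1.01651088e+00 -9.12590851e-01] [-0.04397548 -0.00893532 -0.00213882]
[[     0      0    640    400 251881]
 [    52    107     74     47   2197]
 [   294    153     43     50   1417]
 [   452    259     26     27    259]] [[321.48017516 200.07204593]
 [ 93.35548475 127.82430587]
 [314.78757939 174.19124912]
 [467.96525097 270.24324324]]
[314.55874708 173.48526945]
83 [167.77108434 157.21686747] 259 [431.43243243 338.31274131]
```

View pics/w.png

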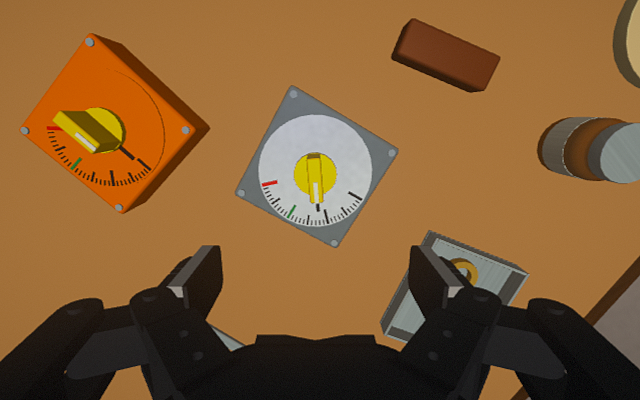

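Wrist view: the target is at (315,174), the white line points down at (317,190), zero is (355,195), green (291,212) and red (269,184).

```bash
cat >> h.py <<'E'
def meas(I,P,ctr,verbose=True):
    H=cv2.cvtColor(I,cv2.COLOR_BGR2HSV);x,y=map(int,ctr)
    m=np.zeros(H.shape[:2],bool);m[y-75:y+75,x-75:x+75]=1
    w=((H[...,1]<40)&(H[...,2]>175)&m).astype(np.uint8)
    n,l,st,_=cv2.connectedComponentsWithStats(w);w=(l==1+np.argmax(st[1:,4]))
    X=ray(P,cv2.convexHull(np.argwhere(w)[:,::-1].astype(np.int32))[:,0],.057)[:,:2]
    e=cv2.fitEllipse((X*1000).astype(np.float32));c=np.array(e[0])/1000
    out={"c":c,"axes":np.array(e[1])}
    for n,k in(("red",((H[...,0]<6)|(H[...,0]>174))&(H[...,1]>150)&(H[...,2]>90)),("green",(H[...,0]>45)&(H[...,0]<85)&(H[...,1]>80))):
        q=ray(P,np.argwhere(k&m)[:,::-1],.057)[:,:2];q=q[np.hypot(*(q-c).T)<.065]
        if len(q)>5: d=q.mean(0)-c; out[n]=(len(q),np.arctan2(d[1],d[0]))
    # white line on the bar top: bright pixels inside 25 mm
    k=np.argwhere((H[...,1]<70)&(H[...,2]>170)&m)[:,::-1];q=ray(P,k,.1)[:,:2];q=q[np.hypot(*(q-c).T)<.0225]
    if len(q)>3:
        d=q.mean(0)-c; out["line"]=(len(q),q.mean(0)-c,np.arctan2(d[1],d[0]))
        v=cv2.fitLine(q.astype(np.float32),cv2.DIST_L2,0,.01,.01).ravel();out["linefit"]=np.arctan2(v[1],v[0])
    return out
E
python3 - <<'E'
from h import *
P=dict(np.load("w.npz"));I=cv2.imread("pics/w.png");print(meas(I,P,(315,174)))
cv2.imwrite("pics/w2.png",cv2.resize(I[110:240,240:400],(800,650))[:600])
E
```

```text
{'c': array([ 0.4838804, -0.1762036]), 'axes': array([126.27003479, 126.48292542]), 'red': (44, np.float64(-2.414899049076583)), 'green': (27, np.float64(-1.61870355260609)), 'line': (340, array([ 0.00516388, -0.00981393]), np.float64(-1.086426123075529)), 'linefit': np.float32(0.5250728)}
```

View pics/w2.png

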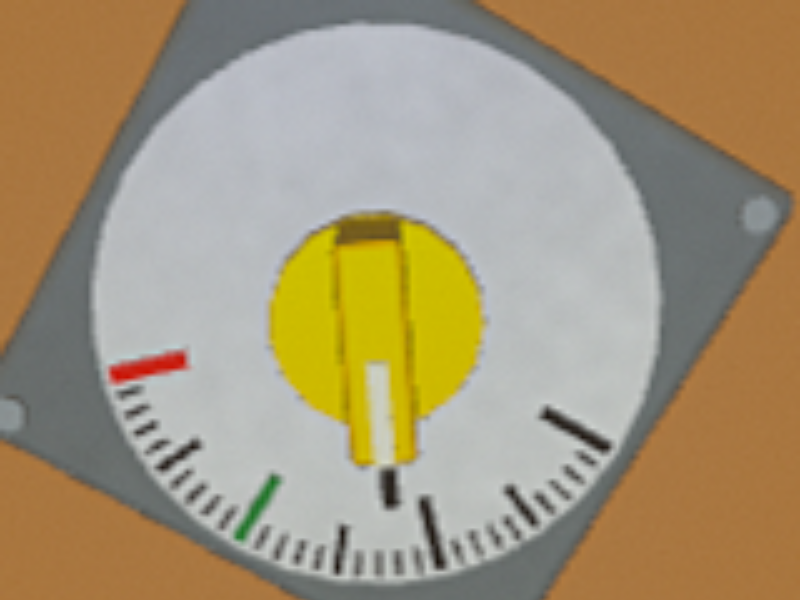

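The crop shows the grey housing, yellow knob, white line (376,362)-(383,465) and skirt pointer (389,488), so this is the target. Next I'll get the bar angle and the move.

```bash
python3 - <<'E'
from h import *
P=dict(np.load("w.npz"));c=np.array([.4839,-.1763])
f=lambda u,v,z:ray(P,[240+u/5,110+v/5],z)[0,:2]
a,b=f(376,362,.1),f(383,465,.1);d=b-a;print(a-c,b-c,np.arctan2(d[1],d[0]), np.arctan2(*(b-c)[::-1]))
d=f(389,488,.064)-c;print(d,np.hypot(*d),np.arctan2(d[1],d[0]))
a,b=f(370,240,.1),f(383,465,.1);print((a+b)/2-c)
go([.4839,-.1763,.085],np.pi-1.08)
E
```

```text
[ 0.00112219 -0.00108296] [ 0.01261068 -0.01903281] -1.001460120141713 -0.9856313140419068
[ 0.02160342 -0.03217492] 0.03875478094596669 -0.9794986633447542
[0.00051498 0.00027772]
shift units [ 0.05 -0.01  5.85] yaw now 2.075 wz units 0.11 q6 -0.9132112161213063
```

Emit:
jog_arm:
  deltas:
    - [[0.05,0,0.5,0,0,-0.62,1],[0,0,0.7,0,0,0,1],[0,0,0.7,0,0,0,1],[0,0,0.7,0,0,0,1],[0,0,0.7,0,0,0,1],[0,0,0.7,0,0,0,1],[0,0,0.5,0,0,0,1],[0,0,0.5,0,0,0,1],[0,0,0.3,0,0,0,1],[0,0,0,0,0,0,1],[0,0,0,0,0,0,1]]

```text
clock: 3.82
ee_pos: [0.4842, -0.1761, 0.1017]
ee_rot: [-1.492, -2.764, 0.0]
ft_force: [-0.4, -0.7, 0.4]
finger_gap: 0.0853
finger_force: 0.0
```

```bash
python3 - <<'E'
from h import *
P=camera_params("wrist");I,D=capture("wrist");cv2.imwrite("pics/w3.png",I)
p,R,s=tool();print(s["moment"],s["ft_force"]);go([.4839,-.1763,.072],np.pi-.99);print(proj(P,[.484,-.177,.1]))
E
```

```text
[ 0.00763768  0.01393709 -0.04004032] [-0.85366914  0.18944312  0.21726021]
shift units [ 0.01 -0.02  1.01] yaw now 2.152 wz units -0.0 q6 -0.988348824691857
[313.75154844 251.64468642]
```

View pics/w3.png

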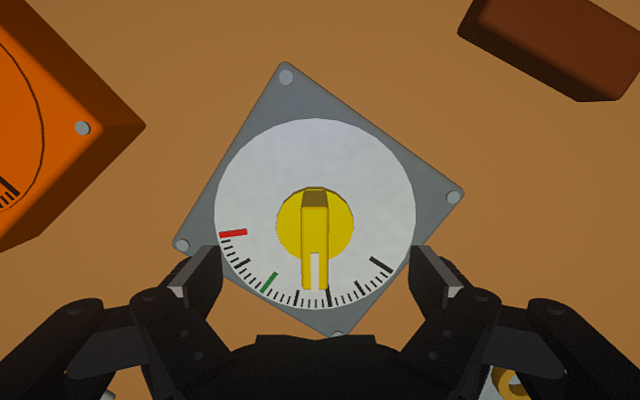

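The bar stands upright in the view at (315,245), centred between the fingers and aligned. I'll go down and grip.

Emit:
jog_arm:
  deltas:
    - [[0,0,0.5,0,0,0,1],[0,0,0.5,0,0,0,1],[0,0,0,0,0,0,1],[0,0,0,0,0,0,0],[0,0,0,0,0,0,0],[0,0,0,0,0,0,0],[0,0,0,0,0,0,0],[0,0,0,0,0,0,0],[0,0,0,0,0,0,0],[0,0,0,0,0,0,0],[0,0,0,0,0,0,0],[0,0,0,0,0,0,0]]
  grip_force: 60

```text
clock: 4.87
ee_pos: [0.4842, -0.1764, 0.0723]
ee_rot: [1.491, 2.765, -0.0]
ft_force: [-5.2, -2.5, 11.2]
finger_gap: 0.0133
finger_force: 58.5
```

```bash
python3 - <<'E'
from h import *
p,R,s=tool();print(s);go([.4839,-.1763,.072],np.pi-.99)
E
```

```text
{'clock': 4.8667, 'joint_positions': array([-4.07984211e-01,  5.24108731e-01,  2.03985694e+00, -5.90589959e-04,
        5.77343001e-01, -9.89101969e-01]), 'qvel': array([ 0.00084131, -0.00118832,  0.00082087,  0.00019854, -0.00061831,
        0.00040568]), 'tau': array([  2.18009748, -75.9072876 , -24.68119383,   0.94452236,
        -1.11185309,   0.07665548]), 'ee_pos': array([ 0.48419369, -0.1764075 ,  0.07225647]), 'ee_rot': array([ 1.49107998e+00,  2.76483842e+00, -4.65796273e-04]), 'ft_force': array([-5.15964794, -2.53115538, 11.20867714]), 'moment': array([-0.49330279,  0.68418276,  0.06414794]), 'finger_force': 58.50429832935333, 'finger_gap': 0.013328583749761438}
shift units [ 0.01 -0.01  0.01] yaw now 2.152 wz units 0.01 q6 -0.9891019692443056
```

Emit:
jog_arm:
  deltas:
    - [[0,0,0,0,0,0.7,0],[0,0,0,0,0,0.7,0],[0,0,0,0,0,0.7,0],[0,0,0,0,0,0.7,0],[0,0,0,0,0,0.7,0],[0,0,0,0,0,0.7,0],[0,0,0,0,0,0.7,0],[0,0,0,0,0,0.7,0],[0,0,0,0,0,0.7,0],[0,0,0,0,0,0.7,0],[0,0,0,0,0,0.7,0],[0,0,0,0,0,0.7,0],[0,0,0,0,0,0.7,0],[0,0,0,0,0,0.7,0],[0,0,0,0,0,0.7,0],[0,0,0,0,0,0.7,0],[0,0,0,0,0,0.7,0],[0,0,0,0,0,0.6,0]]

```text
clock: 6.37
ee_pos: [0.4843, -0.1765, 0.0723]
ee_rot: [2.977, 1.0, 0.0]
ft_force: [-5.0, -3.9, 9.6]
finger_gap: 0.0129
finger_force: 58.5
```

```bash
cat > r.py <<'E'
from h import *
p,R,s=tool();cy=np.arctan2(R[1,0],R[0,0])
print("clk",s["clock"],"dial~",round((np.pi-cy-.017)%(2*np.pi),3),"M",s["moment"].round(3),"F",s["ft_force"].round(1),"tau6",s["tau"][5].round(3),"p",p.round(4),"gap",round(s["finger_gap"],4),"q6",s["joint_positions"][5].round(3))
E
python3 r.py
```

```text
clk 6.3667 dial~ 2.477 M [-0.777  0.753  0.061] F [-5.  -3.9  9.6] tau6 -2.332 p [ 0.4843 -0.1765  0.0723] gap 0.0129 q6 0.515
```

Emit:
jog_arm:
  deltas:
    - [[0,0,0,0,0,0,0],[0,0,0,0,0,0,0]]

```text
clock: 6.53
ee_pos: [0.4842, -0.1765, 0.0723]
ee_rot: [2.976, 1.005, 0.0]
ft_force: [-3.8, -4.1, 11.1]
finger_gap: 0.0134
finger_force: 58.6
```

```bash
python3 r.py
```

```text
clk 6.5333 dial~ 2.473 M [-0.732  0.76  -0.049] F [-3.8 -4.1 11.1] tau6 0.564 p [ 0.4842 -0.1765  0.0723] gap 0.0134 q6 0.512
```

Emit:
jog_arm:
  deltas:
    - [[0,0,0,0,0,0.25,0],[0,0,0,0,0,0.25,0],[0,0,0,0,0,0,0],[0,0,0,0,0,0,0]]

```text
clock: 6.87
ee_pos: [0.4842, -0.1765, 0.0723]
ee_rot: [3.004, 0.916, 0.0]
ft_force: [-4.5, -4.4, 10.8]
finger_gap: 0.0131
finger_force: 58.6
```

```bash
python3 r.py
```

```text
clk 6.8667 dial~ 2.533 M [-0.752  0.743 -0.032] F [-4.5 -4.4 10.8] tau6 0.176 p [ 0.4842 -0.1765  0.0723] gap 0.0131 q6 0.571
```

Emit:
jog_arm:
  deltas:
    - [[0,0,0,0,0,0.25,0],[0,0,0,0,0,0.25,0],[0,0,0,0,0,0,0],[0,0,0,0,0,0,0]]

```text
clock: 7.2
ee_pos: [0.4842, -0.1765, 0.0723]
ee_rot: [3.031, 0.826, 0.0]
ft_force: [-4.6, -4.3, 10.9]
finger_gap: 0.013
finger_force: 58.6
```

```bash
python3 r.py
```

```text
clk 7.2 dial~ 2.593 M [-0.793  0.789 -0.067] F [-4.6 -4.3 10.9] tau6 0.176 p [ 0.4842 -0.1765  0.0723] gap 0.013 q6 0.631
```

Emit:
jog_arm:
  deltas:
    - [[0,0,0,0,0,0.25,0],[0,0,0,0,0,0.25,0],[0,0,0,0,0,0,0],[0,0,0,0,0,0,0]]

```text
clock: 7.53
ee_pos: [0.4843, -0.1765, 0.0723]
ee_rot: [3.054, 0.735, 0.0]
ft_force: [-4.5, -4.1, 11.5]
finger_gap: 0.0128
finger_force: 58.6
```

```bash
python3 r.py
```

```text
clk 7.5333 dial~ 2.653 M [-0.884  0.775 -0.023] F [-4.5 -4.1 11.5] tau6 0.176 p [ 0.4843 -0.1765  0.0723] gap 0.0128 q6 0.691
```

Emit:
jog_arm:
  deltas:
    - [[0,0,0,0,0,0.25,0],[0,0,0,0,0,0.25,0],[0,0,0,0,0,0,0],[0,0,0,0,0,0,0]]

```text
clock: 7.87
ee_pos: [0.4842, -0.1765, 0.0723]
ee_rot: [3.075, 0.643, 0.0]
ft_force: [-5.1, -3.3, 11.3]
finger_gap: 0.013
finger_force: 58.6
```

```bash
python3 r.py
```

```text
clk 7.8667 dial~ 2.713 M [-0.794  0.787 -0.102] F [-5.1 -3.3 11.3] tau6 0.176 p [ 0.4842 -0.1765  0.0723] gap 0.013 q6 0.751
```

Emit:
jog_arm:
  deltas:
    - [[0,0,0,0,0,0.25,0],[0,0,0,0,0,0.25,0],[0,0,0,0,0,0,0],[0,0,0,0,0,0,0]]

```text
clock: 8.2
ee_pos: [0.4843, -0.1766, 0.0723]
ee_rot: [3.092, 0.55, 0.0]
ft_force: [-5.3, -5.4, 11.6]
finger_gap: 0.0129
finger_force: 58.6
```

```bash
python3 r.py
```

```text
clk 8.2 dial~ 2.772 M [-0.844  0.798 -0.016] F [-5.3 -5.4 11.6] tau6 0.176 p [ 0.4843 -0.1766  0.0723] gap 0.0129 q6 0.811
```

Emit:
jog_arm:
  deltas:
    - [[0,0,0,0,0,0.25,0],[0,0,0,0,0,0.25,0],[0,0,0,0,0,0,0],[0,0,0,0,0,0,0]]

```text
clock: 8.53
ee_pos: [0.4842, -0.1765, 0.0723]
ee_rot: [3.108, 0.457, 0.0]
ft_force: [-4.8, -3.9, 11.3]
finger_gap: 0.0133
finger_force: 58.6
```

```bash
python3 r.py
```

```text
clk 8.5333 dial~ 2.832 M [-0.847  0.828 -0.057] F [-4.8 -3.9 11.3] tau6 0.176 p [ 0.4842 -0.1765  0.0723] gap 0.0133 q6 0.871
```

Emit:
jog_arm:
  deltas:
    - [[0,0,0,0,0,0.25,0],[0,0,0,0,0,0.25,0],[0,0,0,0,0,0,0],[0,0,0,0,0,0,0]]

```text
clock: 8.87
ee_pos: [0.4842, -0.1766, 0.0723]
ee_rot: [3.12, 0.364, 0.0]
ft_force: [-5.0, -5.3, 11.3]
finger_gap: 0.013
finger_force: 58.6
```

```bash
python3 r.py
```

```text
clk 8.8667 dial~ 2.893 M [-0.912  0.813 -0.131] F [-5.  -5.3 11.3] tau6 0.176 p [ 0.4842 -0.1766  0.0723] gap 0.013 q6 0.931
```

Emit:
jog_arm:
  deltas:
    - [[0,0,0,0,0,0.25,0],[0,0,0,0,0,0.25,0],[0,0,0,0,0,0,0],[0,0,0,0,0,0,0]]

```text
clock: 9.2
ee_pos: [0.4842, -0.1766, 0.0723]
ee_rot: [3.129, 0.27, 0.0]
ft_force: [-4.0, -4.3, 10.6]
finger_gap: 0.0129
finger_force: 58.6
```

```bash
python3 r.py
```

```text
clk 9.2 dial~ 2.953 M [-0.876  0.833 -0.123] F [-4.  -4.3 10.6] tau6 0.176 p [ 0.4842 -0.1766  0.0723] gap 0.0129 q6 0.991
```

Emit:
jog_arm:
  deltas:
    - [[0,0,0,0,0,0,0]]

```text
clock: 9.28
ee_pos: [0.4843, -0.1766, 0.0723]
ee_rot: [3.129, 0.27, 0.0]
ft_force: [-4.9, -4.4, 10.4]
finger_gap: 0.0129
finger_force: 58.6
```

```bash
python3 r.py
```

```text
clk 9.2833 dial~ 2.952 M [-0.843  0.856 -0.067] F [-4.9 -4.4 10.4] tau6 -0.052 p [ 0.4843 -0.1766  0.0723] gap 0.0129 q6 0.991
```

Emit:
jog_arm:
  deltas:
    - [[0,0,0,0,0,0.15,0],[0,0,0,0,0,0.15,0]]

```text
clock: 9.45
ee_pos: [0.4842, -0.1766, 0.0723]
ee_rot: [3.134, 0.213, 0.0]
ft_force: [-4.2, -4.0, 10.7]
finger_gap: 0.0131
finger_force: 58.6
```

```bash
python3 r.py
```

```text
clk 9.45 dial~ 2.989 M [-0.857  0.8    0.123] F [-4.2 -4.  10.7] tau6 -0.785 p [ 0.4842 -0.1766  0.0723] gap 0.0131 q6 1.028
```

Emit:
jog_arm:
  deltas:
    - [[0,0,0,0,0,0,0],[0,0,0,0,0,0,0]]

```text
clock: 9.62
ee_pos: [0.4842, -0.1766, 0.0723]
ee_rot: [3.134, 0.214, 0.0]
ft_force: [-5.0, -4.7, 10.6]
finger_gap: 0.013
finger_force: 58.6
```

```bash
python3 r.py
```

```text
clk 9.6167 dial~ 2.988 M [-0.922  0.821 -0.075] F [-5.  -4.7 10.6] tau6 0.069 p [ 0.4842 -0.1766  0.0723] gap 0.013 q6 1.027
```

Emit:
jog_arm:
  deltas:
    - [[0,0,0,0,0,0.25,0],[0,0,0,0,0,0.25,0],[0,0,0,0,0,0,0],[0,0,0,0,0,0,0]]

```text
clock: 9.95
ee_pos: [0.4842, -0.1766, 0.0723]
ee_rot: [3.139, 0.119, 0.0]
ft_force: [-4.7, -5.2, 11.0]
finger_gap: 0.0132
finger_force: 58.6
```

```bash
python3 r.py
```

```text
clk 9.95 dial~ 3.049 M [-0.883  0.847 -0.051] F [-4.7 -5.2 11. ] tau6 0.184 p [ 0.4842 -0.1766  0.0723] gap 0.0132 q6 1.087
```

Emit:
jog_arm:
  deltas:
    - [[0,0,0,0,0,0.25,0],[0,0,0,0,0,0.25,0],[0,0,0,0,0,0,0],[0,0,0,0,0,0,0]]

```text
clock: 10.28
ee_pos: [0.4842, -0.1766, 0.0723]
ee_rot: [3.141, 0.026, 0.0]
ft_force: [-5.9, -4.8, 11.1]
finger_gap: 0.0134
finger_force: 58.7
```

```bash
python3 r.py
```

```text
clk 10.2833 dial~ 3.108 M [-0.999  0.88   0.05 ] F [-5.9 -4.8 11.1] tau6 0.315 p [ 0.4842 -0.1766  0.0723] gap 0.0134 q6 1.147
```

Emit:
jog_arm:
  deltas:
    - [[0,0,0,0,0,0.25,0],[0,0,0,0,0,0.15,0],[0,0,0,0,0,0,0],[0,0,0,0,0,0,0]]

```text
clock: 10.62
ee_pos: [0.4842, -0.1766, 0.0723]
ee_rot: [3.141, -0.049, 0.0]
ft_force: [-5.4, -4.2, 11.0]
finger_gap: 0.0136
finger_force: 58.7
```

```bash
python3 r.py
```

```text
clk 10.6167 dial~ 3.156 M [-1.041  0.862  0.169] F [-5.4 -4.2 11. ] tau6 0.326 p [ 0.4842 -0.1766  0.0723] gap 0.0136 q6 1.195
```

Emit:
jog_arm:
  deltas:
    - [[0,0,0,0,0,0,0],[0,0,0,0,0,0,0]]

```text
clock: 10.78
ee_pos: [0.4842, -0.1766, 0.0723]
ee_rot: [3.141, -0.049, 0.0]
ft_force: [-4.0, -4.5, 10.5]
finger_gap: 0.0134
finger_force: 58.7
```

```bash
python3 r.py
```

```text
clk 10.7833 dial~ 3.156 M [-0.983  0.901  0.136] F [-4.  -4.5 10.5] tau6 0.168 p [ 0.4842 -0.1766  0.0723] gap 0.0134 q6 1.195
```

Emit:
jog_arm:
  deltas:
    - [[0,0,0,0,0,0.15,0],[0,0,0,0,0,0.15,0],[0,0,0,0,0,0,0],[0,0,0,0,0,0,0],[0,0,0,0,0,0,0]]

```text
clock: 11.2
ee_pos: [0.4842, -0.1766, 0.0723]
ee_rot: [3.139, -0.106, 0.0]
ft_force: [-4.8, -5.0, 12.0]
finger_gap: 0.013
finger_force: 58.7
```

```bash
python3 r.py
```

```text
clk 11.2 dial~ 3.192 M [-1.033  0.92   0.274] F [-4.8 -5.  12. ] tau6 0.263 p [ 0.4842 -0.1766  0.0723] gap 0.013 q6 1.231
```

Emit:
jog_arm:
  deltas:
    - [[0,0,0,0,0,0,0],[0,0,0,0,0,0,0]]

```text
clock: 11.37
ee_pos: [0.4842, -0.1766, 0.0723]
ee_rot: [3.139, -0.106, 0.0]
ft_force: [-4.6, -3.2, 11.0]
finger_gap: 0.0131
finger_force: 58.7
```

```bash
python3 r.py
```

```text
clk 11.3667 dial~ 3.192 M [-1.06   0.918  0.251] F [-4.6 -3.2 11. ] tau6 0.248 p [ 0.4842 -0.1766  0.0723] gap 0.0131 q6 1.231
```

Emit:
jog_arm:
  deltas:
    - [[0,0,0,0,0,0,0],[0,0,0,0,0,0,0]]

```text
clock: 11.53
ee_pos: [0.4842, -0.1766, 0.0723]
ee_rot: [3.139, -0.106, 0.0]
ft_force: [-4.7, -4.0, 11.9]
finger_gap: 0.0131
finger_force: 58.7
```

```bash
python3 r.py
```

```text
clk 11.5333 dial~ 3.192 M [-1.055  0.908  0.202] F [-4.7 -4.  11.9] tau6 0.248 p [ 0.4842 -0.1766  0.0723] gap 0.0131 q6 1.231
```

Emit:
jog_arm:
  deltas:
    - [[0,0,0,0,0,0.1,0],[0,0,0,0,0,0.1,0],[0,0,0,0,0,0.07,0],[0,0,0,0,0,0,0],[0,0,0,0,0,0,0],[0,0,0,0,0,0,0]]

```text
clock: 12.03
ee_pos: [0.4842, -0.1766, 0.0723]
ee_rot: [3.137, -0.156, 0.0]
ft_force: [-4.8, -4.2, 12.1]
finger_gap: 0.0132
finger_force: 58.7
```

```bash
python3 r.py
```

```text
clk 12.0333 dial~ 3.224 M [-1.119  0.971  0.336] F [-4.8 -4.2 12.1] tau6 0.369 p [ 0.4842 -0.1766  0.0723] gap 0.0132 q6 1.263
```

Emit:
jog_arm:
  deltas:
    - [[0,0,0,0,0,0,0],[0,0,0,0,0,0,0],[0,0,0,0,0,0,0],[0,0,0,0,0,0,0]]

```text
clock: 12.37
ee_pos: [0.4842, -0.1766, 0.0723]
ee_rot: [3.137, -0.156, 0.0]
ft_force: [-6.2, -4.6, 11.4]
finger_gap: 0.013
finger_force: 58.7
```

```bash
python3 r.py
```

```text
clk 12.3667 dial~ 3.224 M [-1.091  0.939  0.381] F [-6.2 -4.6 11.4] tau6 0.364 p [ 0.4842 -0.1766  0.0723] gap 0.013 q6 1.263
```

Emit:
jog_arm:
  deltas:
    - [[0,0,0,0,0,0,0],[0,0,0,0,0,0,0],[0,0,0,0,0,0,0],[0,0,0,0,0,0,0]]

```text
clock: 12.7
ee_pos: [0.4842, -0.1766, 0.0723]
ee_rot: [3.137, -0.156, 0.0]
ft_force: [-4.7, -4.5, 11.4]
finger_gap: 0.013
finger_force: 58.7
```

```bash
python3 r.py
```

```text
clk 12.7 dial~ 3.224 M [-1.05   0.948  0.357] F [-4.7 -4.5 11.4] tau6 0.364 p [ 0.4842 -0.1766  0.0723] gap 0.013 q6 1.263
```

Held firmly at about 0.36 N m, friction included, for over 0.5 s. Now turning back to 1.6.

Emit:
jog_arm:
  deltas:
    - [[0,0,0,0,0,-0.4,0],[0,0,0,0,0,-0.7,0],[0,0,0,0,0,-0.75,0],[0,0,0,0,0,-0.75,0],[0,0,0,0,0,-0.75,0],[0,0,0,0,0,-0.75,0],[0,0,0,0,0,-0.75,0],[0,0,0,0,0,-0.75,0],[0,0,0,0,0,-0.75,0],[0,0,0,0,0,-0.75,0],[0,0,0,0,0,-0.75,0],[0,0,0,0,0,-0.75,0],[0,0,0,0,0,-0.75,0],[0,0,0,0,0,-0.75,0],[0,0,0,0,0,-0.75,0],[0,0,0,0,0,-0.75,0],[0,0,0,0,0,-0.75,0],[0,0,0,0,0,-0.75,0],[0,0,0,0,0,-0.2,0]]

```text
clock: 14.28
ee_pos: [0.4842, -0.1764, 0.0723]
ee_rot: [2.297, 2.143, -0.0]
ft_force: [-5.5, -3.4, 11.1]
finger_gap: 0.0133
finger_force: 58.8
```

Emit:
jog_arm:
  deltas:
    - [[0,0,0,0,0,0,0],[0,0,0,0,0,0,0],[0,0,0,0,0,0,0]]

```text
clock: 14.53
ee_pos: [0.4842, -0.1764, 0.0722]
ee_rot: [2.303, 2.137, -0.0]
ft_force: [-4.0, -2.4, 11.9]
finger_gap: 0.0133
finger_force: 58.8
```

```bash
python3 r.py
```

```text
clk 14.5333 dial~ 1.628 M [-0.591  0.716  0.106] F [-4.  -2.4 11.9] tau6 0.053 p [ 0.4842 -0.1764  0.0722] gap 0.0133 q6 -0.333
```

Emit:
jog_arm:
  deltas:
    - [[0,0,0,0,0,-0.12,0],[0,0,0,0,0,-0.11,0],[0,0,0,0,0,0,0],[0,0,0,0,0,0,0]]

```text
clock: 14.87
ee_pos: [0.4842, -0.1764, 0.0723]
ee_rot: [2.273, 2.168, -0.0]
ft_force: [-4.8, -3.6, 11.2]
finger_gap: 0.0132
finger_force: 58.8
```

```bash
python3 r.py
```

```text
clk 14.8667 dial~ 1.601 M [-0.529  0.727  0.015] F [-4.8 -3.6 11.2] tau6 -0.025 p [ 0.4842 -0.1764  0.0723] gap 0.0132 q6 -0.36
```

Emit:
jog_arm:
  deltas:
    - [[0,0,0,0,0,0,0.3],[0,0,0,0,0,0,0.6],[0,0,0,0,0,0,1],[0,0,0,0,0,0,1],[0,0,0,0,0,0,1],[0,0,0,0,0,0,1],[0,0,0,0,0,0,1],[0,0,-0.4,0,0,0,1],[0,0,-0.7,0,0,0,1],[0,0,-0.9,0,0,0,1],[0,0,-0.9,0,0,0,1],[0,0,-0.7,0,0,0,1],[0,0,0,0,0,0,1],[0,0,0,0,0,0,1],[0,0,0,0,0,0,1]]

```text
clock: 16.12
ee_pos: [0.4839, -0.1759, 0.1793]
ee_rot: [-2.273, -2.168, 0.0]
ft_force: [-0.3, 0.1, 1.3]
finger_gap: 0.0855
finger_force: 0.0
```

```bash
python3 r.py; python3 - <<'E'
from h import *
P=camera_params("wrist");I,D=capture("wrist")
np.savez("w4.npz",R=P["R"],t=P["t"],intrinsics=P["intrinsics"])
x,y=map(int,proj(P,[.484,-.1765,.07]));print(x,y);print(meas(I,P,(x,y)))
cv2.imwrite("pics/w4f.png",I);cv2.imwrite("pics/w4.png",cv2.resize(I[y-75:y+75,x-100:x+100],(800,600),interpolation=cv2.INTER_CUBIC))
E
```

```text
clk 16.1167 dial~ 1.601 M [-0.035  0.034  0.023] F [-0.3  0.1  1.3] tau6 0.0 p [ 0.4839 -0.1759  0.1793] gap 0.0855 q6 -0.36
315 196
{'c': array([ 0.484086  , -0.17620599]), 'axes': array([126.30121613, 126.46313477]), 'red': (67, np.float64(-2.416499509888)), 'green': (49, np.float64(-1.6228528007382597)), 'line': (796, array([-0.00062718, -0.00944266]), np.float64(-1.6371192417777198)), 'linefit': np.float32(-0.0430652)}
```

View pics/w4.png

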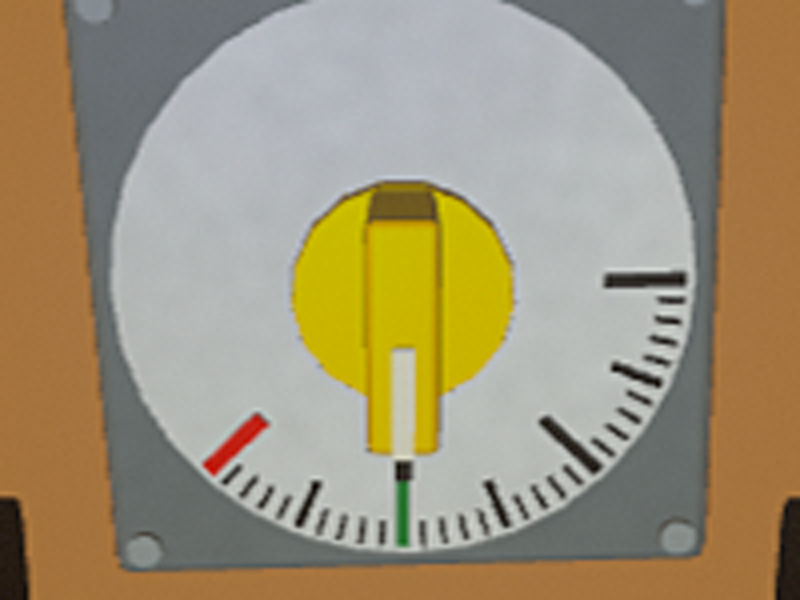

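The pointer tip (403,470) lies right on the green mark (403,515). The knob is released and the gripper is clear, so I'm handing in.

```bash
python3 -c "
from station import *
print(close_job())"
```

```text
the job is handed in; nothing more can be done
None
```

The yellow-knob timer was wound past the red mark and held on its inner stop at about 0.36 N m (friction included) for over half a second. I then turned it back to the green 20-minute mark, let go and handed in at about 16 s; nothing else was touched.

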